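# Set up the assay station: vials to their keyed holders, sealing roller to its rest

## Robot

A 7-joint arm with a two-finger parallel gripper is mounted at the origin on a cart in front of the work surface, level with it; the furniture and walls round the work are solid. World frame = base frame: x ahead of the robot, y to its left, z up, the work surface at z = 0. Lengths are in mm, angles in rad, forces in N, time in s.
With the tool pointing down it reaches from about 400 to 875 mm from the base axis. Payload 6.5 kg.
Tool frame: the origin (TCP) lies midway between the tips of the shut fingers; the grasp point (between the pads) lies env.grasp_offset behind it (env.grasp_offset is the distance from the TCP to the grasp point, in mm); z points along the fingers, y is the line along which they close (so a half turn about z gives the same grasp; the last joint's range is limited). The gripper opens to 85 mm and grips with 20 to 120 N. Pads are 22 mm wide; open, the fingers measure 114 mm over their backs; the gripper's body (76 mm by 85 mm) begins 54 mm behind the grasp point. The pads swing forward as they close: fully open they stand 13 mm farther back than shut.
Start: joints at [-1.262, 0.536, -0.004, 1.538, 0.003, 1.067, -0.071], TCP at [237.951, 604.871, 231.29] pointing down, gripper open.
Joint ranges: [-2.7, 2.7], [-0.37, 2.16], [-1.27, 1.26], [0.24, 2.4], [-1.31, 4.45], [0.19, 1.91], [-2.76, 2.76]. Speed limits (rad/s): [2.39, 2.39, 3.14, 3.14, 3.14, 3.14, 3.14].

## Interface

Orientations are given as a 3x3 rotation matrix whose columns are the frame's x, y, z axes.
In Python, from rig import env, optics gives the robot as it stands.
- The arm moves only by the shell command python3 -m pendant 'ROWS' [FORCE]. ROWS is a JSON object of lists of equal length, an entry for each row: "offset": the shift along the tool's x, y, z in mm, a list of three; "dr": the turn, a rotation vector about the tool's x, y, z in rad, a list of three; "jaw": the opening, from -1 (shut) to 1 (fully open). A call has 1 to 20 rows; each row is the pose to reach, as a shift and turn from the pose commanded when the call began, along the tool's axes at that moment; what a row does not reach only later rows make up. A row lasts 1/10 s, in which the tool goes at most 50 mm and 8.59 degrees, less where a joint would pass 70% of its speed; a pose out of reach is approached as far as the arm can. A call with a gripper value outside its range is refused whole. The fingers move at their own pace and stop on an object; FORCE is the grip in N (left out, the last holds). Time passes only in rows, so rows that repeat a pose let the fingers close. It gives the time, the measured TCP pose, the force, the opening and the grip force at its end, in the units of the state.
- env.read_state(): the state, without advancing time (a new reading comes with each control period).
- optics.capture(name): name is "scene" or "top" or "wrist"; returns a dict with "img" (420x560x3 uint8, blue, green, red), "range_z" (420x560 float32, mm along the optical axis (not along the pixel's ray), 0 where there is no reading), "K" (3x3 intrinsics, pixels), "extrinsics" (4x4, takes a point from camera to world coordinates). Camera axes: x right, y up, looking along -z (the intrinsics and any distortion apply to the point x, -y, -z); pixel columns grow to the right and rows downward; lengths in mm; the calibration is good to about 2 mm. A picture is of the moment at which its call begins.
- env.hand_in(): hands the job in; it is judged then, once.
The state is a dict: "time_s": time; "q": joint angles; "joint_velocities": joint speeds; "tau": joint torques, N m; "ee_pos": TCP position; "ee_rot": TCP orientation; "ft_force": force on the tool from outside, world axes, zero at the start; "ft_torque": the same for the moment, N m; "finger_gap": finger opening in mm; "finger_force": force on a finger pad.
Only numpy, scipy, OpenCV 4.12 (cv2) and the standard library are available. Lean on these libraries where they do the work, as an engineer would, in place of code of your own. Each camera call takes 0.05 s, during which the arm holds its last target. There are 200 camera calls.

## Task

Get the bench ready for the next assay run: stand each of the four loose reagent vials, always upright, fully down in the holder whose coloured collar matches its cap and whose bore matches its size (there is a large and a small red one). Also pick up the film-sealing roller by its neck at the black balance band, carry it level and lay it on its rest, roller head in the wide channel and handle in the narrow fork.

Things in the scene. Friction and masses are not known exactly. Their poses are not given: they have to be found in the camera images.
- vial_red_large: loose white vial with red cap and band, the larger of the two: body 30 mm diameter up to 50 mm, cap 24 mm diameter above it, 62 mm tall in all. Origin: centre of its underside; z up along its axis. The vials start in a row along y, 90 mm apart, some of them in front of the plate washer.
- vial_red_small: loose white vial with red cap and band, the smaller of the two: body 18 mm diameter up to 32 mm, cap 14 mm diameter above it, 40 mm tall in all. Origin: centre of its underside; z up along its axis.
- vial_blue: loose white vial with blue cap and band: body 18 mm diameter up to 32 mm, cap 14 mm diameter above it, 40 mm tall in all. Origin: centre of its underside; z up along its axis.
- vial_yellow: loose brown vial with yellow cap and band: body 34 mm diameter up to 56 mm, cap 26 mm diameter above it, 70 mm tall in all. Origin: centre of its underside; z up along its axis.
- holder_red_large: fixed white block 72 x 72 mm with raised red collar round a bore of 40 mm diameter, one of four blocks in a two-by-two square, 78 mm apart, on an aluminium deck. Origin: centre of its underside (5 mm above the worktop), z up; bore centred on it, floor 5 mm and rim 27 mm above the origin. To the deck's left stands a plate washer (x > 0.52, y 0.00 to 0.33, 0.155 m high in front, taller behind)
- holder_yellow: fixed white block 72 x 72 mm on the same deck with a raised yellow collar round a bore of 44 mm diameter. Origin: centre of the block's underside; the bore is centred on it, its floor is 5 mm and the rim 27 mm above the origin. z up. To the deck's right, behind the roller rest, stands a heater (x > 0.61, y < -0.33).
- holder_red_small: fixed lower white block 72 x 72 mm on the same deck with a raised red collar round a bore of 28 mm diameter. Origin: centre of the block's underside; the bore is centred on it, its floor is 5 mm and the rim 19 mm above the origin. z up.
- holder_blue: fixed lower white block 72 x 72 mm on the same deck with a raised blue collar round a bore of 28 mm diameter. Origin: centre of the block's underside; the bore is centred on it, its floor is 5 mm and the rim 19 mm above the origin. z up.
- roller: loose film-sealing roller, 0.4 kg, lying level: heavy white roller head (36 mm dia., 50 mm long) in a 62 mm wide yoke, square neck 12 x 12 mm, green handle 24 mm dia. Origin: underside, below the balance point (black band on the neck); x to the head, z up. Neck axis 18 mm above the origin, from x = -30 to +20 mm (there the yoke begins); roller axis x = +55, head's front +73, handle -30 to -118 mm
- roller_rest: fixed rest: aluminium plate 190 x 60 x 6 mm with two green supports: at x = +55 mm a flat channel for the roller head (34 mm along y, between the yoke's arms; ribs 42 mm apart, 8 mm high), at x = -74 mm a fork 38 mm wide, 14 mm deep, for the handle. Origin: underside, below the seated roller's balance point; x to the channel, z up. Seated roller: its x along this x, origin 20 mm above this one
Not all that is in view belongs to the job. Leave any orange or pink look-alike of the vial_red_large alone.

How it is judged (in metres and radians):
On the way:
1. the roller is lifted clear of the worktop, held at its balance point (within 20 mm along the neck) (height (world z) of roller above 0.03 m and contact force between the fingers and roller above 0.5 N and x of the grasp point in the frame of roller between -0.02 and 0.02 m), for 0.2 s.
At the end, for the whole second after the job is handed in: Each vial stands on the floor of its own holder's bore (8 mm off centre, 2-9 mm above the holder's origin, tilt under 0.1 rad); the roller lies in its rest (10 mm along and across, 17-24 mm above the rest's origin, 0.15 rad in line, 0.08 rad level); all at rest (horizontal distance between vial_red_large and holder_red_large below 0.008 m and z of vial_red_large in the frame of holder_red_large between 0.002 and 0.009 m and angle between each of vial_red_large, vial_yellow, vial_red_small, vial_blue's own z axis and vertical below 0.1 rad and linear speed of each of vial_red_large, vial_yellow, vial_red_small, vial_blue, roller below 0.02 m/s and horizontal distance between vial_yellow and holder_yellow below 0.008 m and z of vial_yellow in the frame of holder_yellow between 0.002 and 0.009 m and horizontal distance between vial_red_small and holder_red_small below 0.008 m and z of vial_red_small in the frame of holder_red_small between 0.002 and 0.009 m and horizontal distance between vial_blue and holder_blue below 0.008 m and z of vial_blue in the frame of holder_blue between 0.002 and 0.009 m and x of roller in the frame of roller_rest between -0.01 and 0.01 m and y of roller in the frame of roller_rest between -0.01 and 0.01 m and z of roller in the frame of roller_rest between 0.017 and 0.024 m and angle between the x axis of roller and the x axis of roller_rest, either way round below 0.15 rad and angle between roller's own z axis and vertical below 0.08 rad); the robot touches nothing.
It fails at once if the vial red large is tipped (more than 0.5 rad) (angle between vial_red_large's own z axis and vertical above 0.5 rad).
It fails at once if the vial yellow is tipped (more than 0.5 rad) (angle between vial_yellow's own z axis and vertical above 0.5 rad).
It fails at once if the vial red small is tipped (more than 0.5 rad) (angle between vial_red_small's own z axis and vertical above 0.5 rad).
It fails at once if the vial blue is tipped (more than 0.5 rad) (angle between vial_blue's own z axis and vertical above 0.5 rad).
It fails at once if the roller is not carried level (tilted more than 0.3 rad) (angle between roller's own z axis and vertical above 0.3 rad).
It also fails if it takes over 147 s, if anything falls off the work surface, if the arm or the gripper's body presses on something with over 40 N, if the wrist force passes 120 N, or if a joint passes its speed limit or range.

## Working session

There is one attempt and no reset: what is moved stays moved. The work goes in short steps, Python scripts to look and compute and a shell command to move; the robot and the scene stay as the last step left them, time stands still between calls to the robot, and variables do not carry over. Pictures are saved under pics/ and viewed, at most 14 in all, crops included, and the job is handed in when it is done.

```bash
mkdir -p pics; ls
python3 - <<'E'
from rig import env, optics
import cv2
s=env.read_state(); print({k:s[k] for k in('time_s','ee_pos','ee_rot','finger_gap')},env.grasp_offset)
for n in('scene','top'):
    c=optics.capture(n); cv2.imwrite(f'pics/{n}0.png',c['img']); print(n,c['K'],c['extrinsics'].round(3),(c['range_z']>0).mean())
E
```

```text
pics
{'time_s': 0.0, 'ee_pos': array([237.70069544, 604.28654769, 230.40703687]), 'ee_rot': array([[-9.30625311e-01,  3.65973017e-01, -5.31028047e-04],
       [ 3.65973384e-01,  9.30623816e-01, -1.67208828e-03],
       [-1.17751845e-04, -1.75042980e-03, -9.99998461e-01]]), 'finger_gap': 85.37691317605896} 18.700000000000003
scene [[429.44451725   0.         280.75049463]
 [  0.         429.44451725 211.98129548]
 [  0.           0.           1.        ]] [[ 6.22000e-01  3.44000e-01 -7.03000e-01 -3.33216e+02]
 [-7.82000e-01  2.97000e-01 -5.47000e-01 -6.96681e+02]
 [ 2.00000e-02  8.91000e-01  4.54000e-01  5.97429e+02]
 [ 0.00000e+00  0.00000e+00  0.00000e+00  1.00000e+00]] 0.996016156462585
top [[407.77639233   0.         279.56129061]
 [  0.         407.77639233 210.26703046]
 [  0.           0.           1.        ]] [[ 8.000000e-03  9.860000e-01 -1.660000e-01  3.432610e+02]
 [-1.000000e+00  8.000000e-03 -4.000000e-03 -2.141400e+01]
 [-3.000000e-03  1.660000e-01  9.860000e-01  1.083718e+03]
 [ 0.000000e+00  0.000000e+00  0.000000e+00  1.000000e+00]] 0.9958928571428571
```

View pics/top0.png

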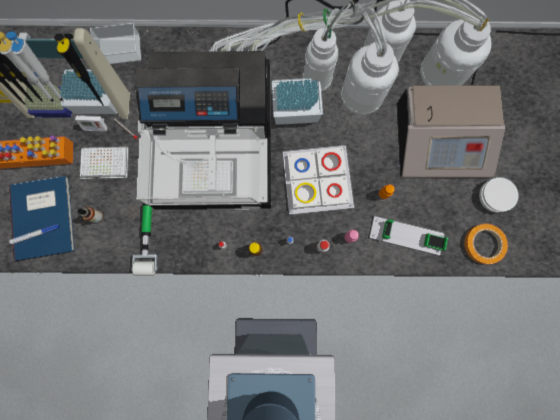

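View pics/scene0.png

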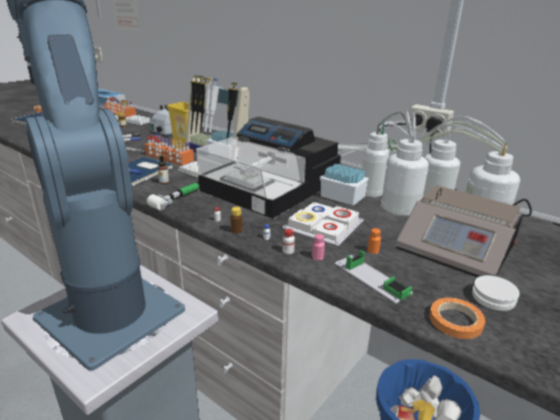

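The top view shows, left to right: roller (145,240), small red-capped vial (222,245), yellow (254,248), blue (290,240), large red (323,245), pink look-alike (351,236), orange look-alike (386,191), holders around (318,180), and rest (408,236). The scene view shows the same vials at about (217,215), (237,220), (267,232), (289,241), pink (319,247), orange (374,241). The amber yellow-red vial at (163,173) is another distractor.

```bash
cat > h.py <<'E'
import numpy as np, cv2, os, pickle
from rig import env, optics
def snap(n,tag):
    c=optics.capture(n); pickle.dump(c,open(f'pics/{tag}.pkl','wb')); return c
def load(tag): return pickle.load(open(f'pics/{tag}.pkl','rb'))
def ray(c,u,v):
    K=c['K'];E=c['extrinsics']
    d=E[:3,:3]@np.array([(u-K[0,2])/K[0,0],-(v-K[1,2])/K[1,1],-1.]); return E[:3,3],d
def at(c,u,v):            # with depth
    o,d=ray(c,u,v); return o+d*c['range_z'][int(round(v)),int(round(u))]
def atz(c,u,v,z):
    o,d=ray(c,u,v); return o+d*(z-o[2])/d[2]
def tri(c1,p1,c2,p2):     # midpoint + gap
    o1,d1=ray(c1,*p1);o2,d2=ray(c2,*p2)
    s=np.linalg.lstsq(np.c_[d1,-d2],o2-o1,rcond=None)[0]
    a,b=o1+s[0]*d1,o2+s[1]*d2; return (a+b)/2,np.linalg.norm(a-b)
def proj(c,p):
    E=c['extrinsics'];q=E[:3,:3].T@(np.asarray(p)-E[:3,3]);K=c['K']
    return K[0,0]*q[0]/-q[2]+K[0,2],K[1,1]*-q[1]/-q[2]+K[1,2]
def crop(c,x0,y0,w,h,k,f):
    cv2.imwrite(f,cv2.resize(c['img'][y0:y0+h,x0:x0+w],None,fx=k,fy=k,interpolation=cv2.INTER_CUBIC))
E
python3 - <<'E'
from h import *
a=snap('top','top');b=snap('scene','scene')
A=cv2.resize(a['img'][140:260,205:365],None,fx=5,fy=5,interpolation=2)[:600]
cv2.imwrite('pics/topc.png',A)
L=cv2.resize(a['img'][195:280,125:175],None,fx=7,fy=7,interpolation=2);R=cv2.resize(a['img'][205:265,365:453],None,fx=5,fy=5,interpolation=2)
o=np.zeros((595,800,3),np.uint8);o[:,:350]=L;o[:300,355:795]=R;cv2.imwrite('pics/topr.png',o)
E
```

```text
(no output)
```

View pics/topc.png

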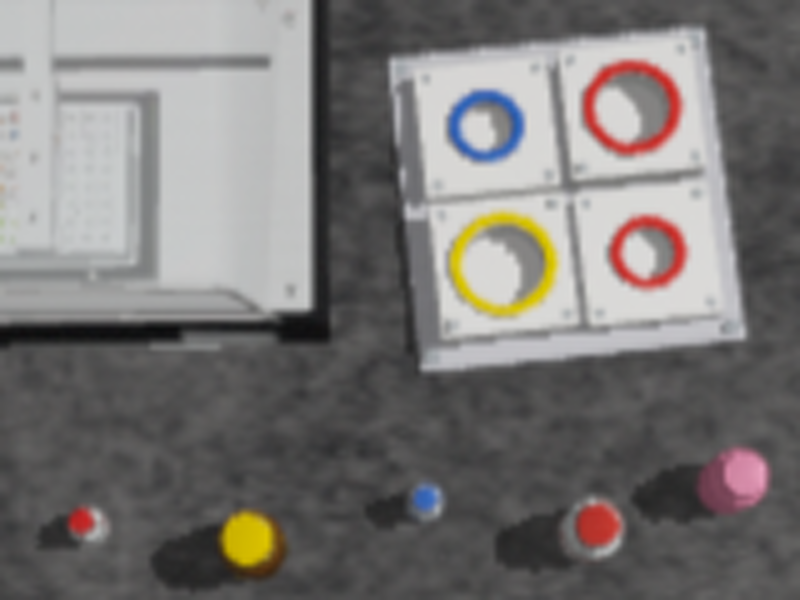

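View pics/topr.png

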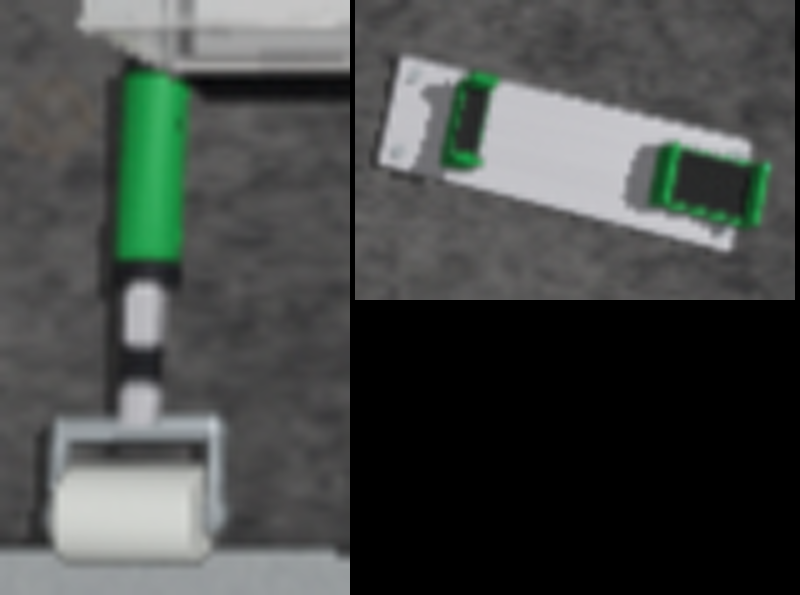

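Top crop: the caps are at (81,521) red small, (248,539) yellow, (425,498) blue and (598,524) red large. The pink look-alike is at (740,475), excluded. The collars are blue (486,125), large red (632,108), yellow (502,263), small red (648,252). In the roller crop the band is at (141,363), head (130,512), handle end (158,75). Rest: fork (470,121), channel (713,185).

```bash
cat > m.py <<'E'
from h import *
a=load('top');b=load('scene')
f=lambda x,y,k,u,v:((x+.5)/k-.5+u,(y+.5)/k-.5+v)
P={'rs':f(81,521,5,205,140),'y':f(248,539,5,205,140),'b':f(425,498,5,205,140),'rl':f(598,524,5,205,140),
'Hb':f(486,125,5,205,140),'Hrl':f(632,108,5,205,140),'Hy':f(502,263,5,205,140),'Hrs':f(648,252,5,205,140),
'band':f(141,363,7,125,195),'head':f(130,512,7,125,195),'hend':f(156,80,7,125,195),'hbeg':f(149,255,7,125,195),'fork':f(115,121,5,365,205),'chan':f(358,185,5,365,205)}
Z={'rs':40,'y':70,'b':40,'rl':62,'Hb':24,'Hrl':32,'Hy':32,'Hrs':24,'band':24,'head':36,'hend':30,'hbeg':30,'fork':25,'chan':20}
if __name__=='__main__':
    for k,p in P.items():
        q=at(a,*p);print(k,np.round(p,1),'depth',q.round(1),'atz',atz(a,*p,Z[k]).round(1),'scene',np.round(proj(b,atz(a,*p,Z[k])),1))
    for k,c,s in(('a',a,slice(0,1)),):pass
    hsv=cv2.cvtColor(b['img'],cv2.COLOR_BGR2HSV)
    for k,(lo,hi) in {'rs':(-8,8),'rl':(-8,8),'y':(20,35),'b':(100,125)}.items():
        u,v=proj(b,atz(a,*P[k],Z[k]));x0,y0=int(u)-9,int(v)-9;w=hsv[y0:y0+19,x0:x0+19].astype(int)
        hh=(w[...,0]+90)%180-90 if lo<0 else w[...,0]
        m=(hh>=lo)&(hh<=hi)&(w[...,1]>110);ys,xs=np.nonzero(m)
        print(k,'scene cap centroid',xs.mean()+x0,ys.mean()+y0,m.sum(),tri(a,P[k],b,(xs.mean()+x0,ys.mean()+y0)))
    o=np.zeros((560,800,3),np.uint8)
    o[:,:800]=cv2.resize(b['img'][200:270,200:300],None,fx=8,fy=8,interpolation=2)
    cv2.imwrite('pics/scv.png',o)
    L=cv2.resize(b['img'][175:215,140:205],None,fx=6,fy=6,interpolation=2);R=cv2.resize(b['img'][200:305,285:415],None,fx=5,fy=5,interpolation=2)
    o=np.zeros((525+0,800,3),np.uint8)
    o=np.zeros((600,800,3),np.uint8);H=cv2.resize(b['img'][200:245,285:365],None,fx=5,fy=5,interpolation=2)
    o[:240,:390]=L;o[:225,400:800]=H;R=cv2.resize(b['img'][245:305,335:420],None,fx=5,fy=5,interpolation=2);o[260:560,:425]=R
    cv2.imwrite('pics/scr.png',o)
E
python3 m.py
```

```text
rs [220.8 243.8] depth [430.8 132.8  40.5] atz [430.9 132.9  40. ] scene [217.  207.5]
y [254.2 247.4] depth [420.   45.1  71.7] atz [420.1  45.2  70. ] scene [236.1 208.4]
b [289.6 239.2] depth [444.4 -43.3  37.7] atz [444.1 -43.3  40. ] scene [266.4 224.9]
rl [324.2 244.4] depth [ 429.7 -129.6   61.1] atz [ 429.7 -129.5   62. ] scene [288.8 230. ]
Hb [301.8 164.6] depth [650.9 -76.2   9.5] atz [646.7 -75.5  24. ] scene [318.2 208.3]
Hrl [331.  161.2] depth [ 661.2 -155.9    9. ] atz [ 654.4 -153.    32. ] scene [342.  212.7]
Hy [305.  192.2] depth [575.  -85.    5.9] atz [569.3 -83.5  32. ] scene [305.5 215.7]
Hrs [334.2 190. ] depth [ 580.4 -163.2   11.5] atz [ 577.6 -161.5   24. ] scene [329.9 225.7]
band [144.7 246.4] depth [424.  333.7  21.5] atz [423.8 332.9  24. ] scene [171.2 194.4]
head [143.1 267.7] depth [368.7 329.7  35. ] atz [368.7 329.4  36. ] scene [157.1 196.8]
hend [146.9 206. ] depth [530.1 333.2  26.3] atz [529.5 332.   30. ] scene [196.7 182.8]
hbeg [145.9 231. ] depth [463.5 330.8  28.8] atz [463.4 330.4  30. ] scene [181.4 189. ]
fork [387.6 228.8] depth [ 475.3 -300.1   22. ] atz [ 474.9 -299.3   25. ] scene [354.9 258.6]
chan [436.2 241.6] depth [ 442.9 -426.    20.3] atz [ 442.9 -426.1   20. ] scene [397.5 286.9]
rs scene cap centroid 216.72727272727272 208.27272727272728 11 (array([430.79243211, 133.57965329,  37.36951432]), np.float64(0.8838846192294907))
rl scene cap centroid 288.4222222222222 232.44444444444446 45 (array([ 429.7180223 , -129.63422069,   55.08093011]), np.float64(1.6123526551801768))
y scene cap centroid 235.85526315789474 211.14473684210526 76 (array([420.43168401,  46.12831577,  61.04737016]), np.float64(1.0164217839746117))
b scene cap centroid 266.46153846153845 225.84615384615384 13 (array([444.37745185, -43.27061274,  36.99100199]), np.float64(0.1478750537724602))
```

View pics/scr.png

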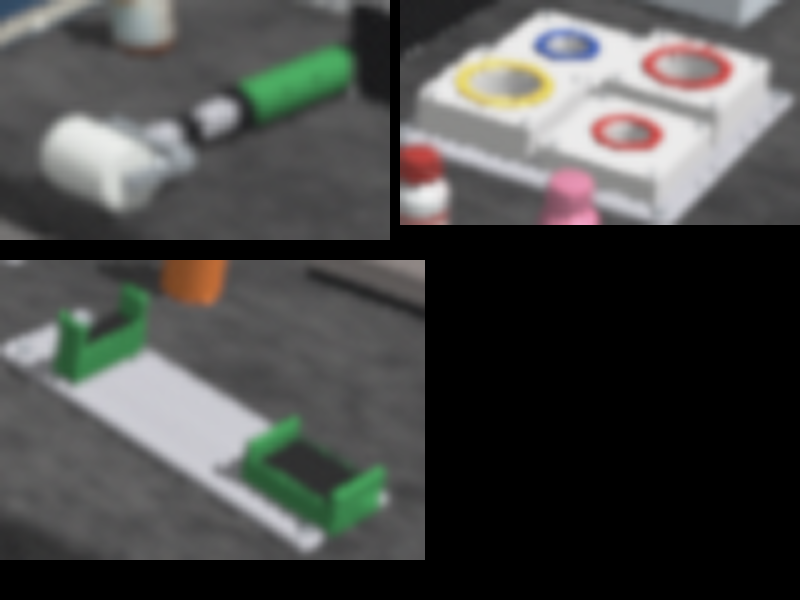

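Holders form a 77–78 mm square and triangulated heights agree with the text. Candidates for the large red vial are the pink (351,236) and orange (386,191) look-alikes; the red-cap, white-body one at (324,244) fits. The red-capped amber bottle at (90,214) could be mistaken for the yellow vial; yellow cap (254,248) fits. Next I move over the roller for a close look.

```bash
cat >> h.py <<'E'
from scipy.spatial.transform import Rotation as Ro
def target(p,psi):      # world TCP, heading of tool y (deg) -> offset, dr
    s=env.read_state();R=s['ee_rot'];t=np.radians(psi)
    y=np.array([np.cos(t),np.sin(t),0]);z=np.array([0,0,-1.]);T=np.c_[np.cross(y,z),y,z]
    d=R.T@(np.array(p)-s['ee_pos']);w=Ro.from_matrix(R.T@T).as_rotvec()
    print('t',round(s['time_s'],1),'at',s['ee_pos'].round(1),'off',d.round(1),'dr',w.round(3),'rows',np.linalg.norm(d)/50,np.linalg.norm(w)/.15,'q',s['q'].round(2),'gap',round(s['finger_gap'],1),'F',s['ft_force'].round(1))
E
python3 -c "
from h import *
target((424,333,260),-90)
c=optics.capture('wrist');print(c['K'],c['extrinsics'])
E=c['extrinsics'];s=env.read_state();R=s['ee_rot'];print((R.T@E[:3,:3]).round(3),R.T@(E[:3,3]-s['ee_pos']))"; python3 -m pendant -h | head -20
```

```text
t 0.2 at [237.8 604.5 230.7] off [-272.6 -184.5  -29. ] dr [-0.000e+00  2.000e-03  2.767e+00] rows 6.610052999516056 18.445809779946476 q [-1.26  0.54 -0.    1.54  0.    1.07 -0.07] gap 85.2 F [0.1 0.7 0.4]
[[331.53770637   0.         279.10944967]
 [  0.         331.53770637 208.89414147]
 [  0.           0.           1.        ]] [[ 3.63718796e-01 -8.83386728e-01 -2.95527540e-01  1.61783244e+02]
 [ 9.31508385e-01  3.44630657e-01  1.16283444e-01  6.33901205e+02]
 [-8.75400604e-04 -3.17580855e-01  9.48230792e-01  3.72775288e+02]
 [ 0.00000000e+00  0.00000000e+00  0.00000000e+00  1.00000000e+00]]
[[ 0.003  0.948  0.317]
 [ 1.    -0.002 -0.001]
 [ 0.     0.317 -0.948]] [  81.53454159   -0.69525592 -141.90721734]invalid input: not JSON, or not a number
```

```bash
python3 -m pendant '{"offset":[[-272,-184,-30],[-272,-184,-30],[-272,-184,-30],[-272,-184,-30],[-272,-184,-30],[-272,-184,-30],[-272,-184,-30],[-272,-184,-30],[-272,-184,-30],[-272,-184,-30],[-272,-184,-30],[-272,-184,-30],[-272,-184,-30],[-272,-184,-30],[-272,-184,-30],[-272,-184,-30],[-272,-184,-30],[-272,-184,-30],[-272,-184,-30],[-272,-184,-30]],"dr":[[0,0,0.15],[0,0,0.3],[0,0,0.45],[0,0,0.6],[0,0,0.75],[0,0,0.9],[0,0,1.05],[0,0,1.2],[0,0,1.35],[0,0,1.5],[0,0,1.65],[0,0,1.8],[0,0,1.95],[0,0,2.1],[0,0,2.25],[0,0,2.4],[0,0,2.55],[0,0,2.7],[0,0,2.767],[0,0,2.767]],"jaw":[1,1,1,1,1,1,1,1,1,1,1,1,1,1,1,1,1,1,1,1]}' 60
python3 -c "
from h import *
target((424,333,260),-90)
c=snap('wrist','w1');cv2.imwrite('pics/w1.png',c['img'])"
```

```text
time_s: 2.25
ee_pos: [423.5, 334.2, 261.2]
ee_rot: [[1.0, -0.0, -0.0], [-0.0, -1.0, -0.0], [-0.0, 0.0, -1.0]]
ft_force: [0.2, -0.1, 0.3]
finger_gap: 85.2
finger_force: 0.0
t 2.2 at [423.5 334.2 261.2] off [0.5 1.2 1.2] dr [ 0.  0. -0.] rows 0.03536215084204229 0.002564585380258289 q [-1.26  0.36  0.65  1.83 -0.25  1.03 -2.08] gap 85.2 F [ 0.2 -0.1  0.3]
```

View pics/w1.png

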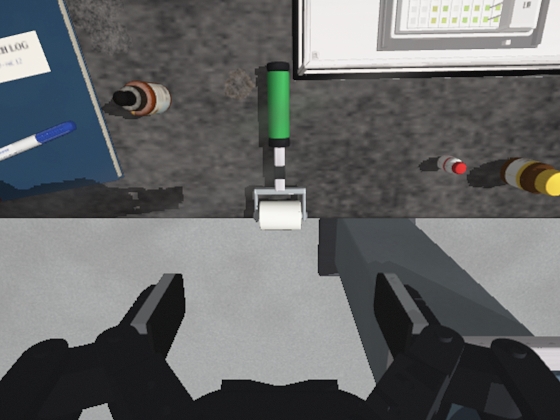

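The wrist view shows the roller with band (280,172), head (281,215), handle end (278,65); the washer edge lies just right of the handle at column 297. The roller is clear of it.

Run:
```python
from h import *
from m import P
c=load('w1');a=load('top')
for n,p in {'head':(281,213),'band':(280,172),'ferr':(279.5,144),'hbeg':(279,138),'hmid':(278.5,104),'hend':(278,66),'washer corner low':(301,74)}.items():
    print(n,at(c,*p).round(1),atz(c,*p,24).round(1))
print(tri(a,P['band'],c,(280,172)),tri(a,P['hbeg'],c,(279,140)))
# handle mask PCA on plane z~ depth
hsv=cv2.cvtColor(c['img'],cv2.COLOR_BGR2HSV)[50:180,250:300];ys,xs=np.nonzero((hsv[...,0]>45)&(hsv[...,0]<75)&(hsv[...,1]>100))
q=np.array([at(c,x+250,y+50) for x,y in zip(xs,ys)]);
for x0 in range(440,540,20):
    m=(q[:,0]>x0)&(q[:,0]<x0+20)
    if m.any():print(x0,m.sum(),q[m].mean(0).round(1),q[m][:,1].min().round(1),q[m][:,1].max().round(1),q[m][:,2].max().round(1))
# neck edges at rows
for v in (152,160,172,184):
    print(v,c['img'][v,268:294].mean(1).astype(int),[at(c,x,v)[2].round() for x in range(270,292,2)])
g=c['img'][140:195,280].mean(1).astype(int);print(g)
```

```text
head [376.  331.   33.2] [372.8 330.9  24. ]
band [423.  332.3  22.6] [423.3 332.3  24. ]
ferr [456.3 333.   30.1] [455.5 333.   24. ]
hbeg [462.7 333.5  28.4] [462.2 333.5  24. ]
hmid [498.8 334.2  28.8] [498.7 334.2  24. ]
hend [536.4 334.7  30. ] [536.9 334.8  24. ]
washer corner low [526.  313.4  74.1] [529.1 310.3  24. ]
(array([423.64240268, 332.30319593,  25.68272146]), np.float64(0.012817514063407896)) (array([462.07161181, 332.39918065,  27.70323822]), np.float64(3.9980087419944))
460 342 [471.1 333.7  26.5] 322.2 345.6 30.8
480 394 [490.4 334.5  26.8] 323.6 345.9 30.5
500 419 [510.3 334.9  29.1] 323.8 347.5 403.2
520 274 [526.3 335.2  25.8] 324.0 347.4 30.7
152 [ 48  49  49  46  42  49 124 199 222 214 215 217 220 225 228 230 191  73
  80  81  82  82  81  81  81  80] [np.float64(-0.0), np.float64(-1.0), np.float64(20.0), np.float64(24.0), np.float64(24.0), np.float64(23.0), np.float64(24.0), np.float64(23.0), np.float64(-1.0), np.float64(0.0), np.float64(-0.0)]
160 [ 53  53  53  54  52  55 113 187 216 208 208 209 214 220 222 226 190  83
  85  82  78  77  76  74  73  75] [np.
[... 308 characters left out ...]
-2.0), np.float64(-1.0), np.float64(24.0), np.float64(24.0), np.float64(23.0), np.float64(23.0), np.float64(25.0), np.float64(0.0), np.float64(-2.0), np.float64(-1.0)]
184 [ 54  53  53  52  52  48  90 167 212 215 212 213 217 221 225 233 206  70
  69  74  76  77  76  76  77  77] [np.float64(-1.0), np.float64(0.0), np.float64(-0.0), np.float64(22.0), np.float64(24.0), np.float64(24.0), np.float64(24.0), np.float64(21.0), np.float64(-1.0), np.float64(-2.0), np.float64(1.0)]
[ 42  42  40  41  40  37  27 105 204 226 222 221 220 220 219 219 217 217
 216 215 214 212 210 210 212 189 116  53  60  60  60  60  60  58  56  55
  54  49  66 184 220 217 217 217 217 217 217 217 218 221 199 184 187 183
 123]
```

```bash
python3 -m pendant '{"offset":[[-2,2,50],[-2,2,100],[-2,2,150],[-2,2,190],[-2,2,215],[-2,2,235],[-2,2,248],[-2,2,255],[-2,2,258],[-2,2,258],[-2,2,258],[-2,2,258],[-2,2,258],[-2,2,258],[-2,2,258],[-2,2,258],[-2,2,258],[-2,2,258]],"dr":[[0,0,-0.028],[0,0,-0.028],[0,0,-0.028],[0,0,-0.028],[0,0,-0.028],[0,0,-0.028],[0,0,-0.028],[0,0,-0.028],[0,0,-0.028],[0,0,-0.028],[0,0,-0.028],[0,0,-0.028],[0,0,-0.028],[0,0,-0.028],[0,0,-0.028],[0,0,-0.028],[0,0,-0.028],[0,0,-0.028]],"jaw":[1,1,1,1,1,1,1,1,1,1,-1,-1,-1,-1,-1,-1,-1,-1]}' 80
```

```text
time_s: 4.1
ee_pos: [421.8, 332.3, 3.7]
ee_rot: [[1.0, 0.028, 0.0], [0.028, -1.0, 0.001], [0.0, -0.001, -1.0]]
ft_force: [-2.4, -0.6, 6.4]
finger_gap: 10.0
finger_force: 78.3
```

```bash
python3 -m pendant '{"offset":[[0,0,-10],[0,0,-25],[0,0,-50],[0,0,-80],[0,0,-115],[0,0,-150],[0,0,-170],[0,0,-170],[0,0,-170]],"dr":[[0,0,0],[0,0,0],[0,0,0],[0,0,0],[0,0,0],[0,0,0],[0,0,0],[0,0,0],[0,0,0]],"jaw":[-1,-1,-1,-1,-1,-1,-1,-1,-1]}'; python3 -c "
from h import *
c=snap('wrist','w2')
a,b=at(c,279,212),0
hsv=cv2.cvtColor(c['img'],cv2.COLOR_BGR2HSV);ys,xs=np.nonzero((hsv[...,0]>45)&(hsv[...,0]<75)&(hsv[...,1]>100)&(c['range_z']<400))
q=np.array([at(c,x,y) for x,y in zip(xs,ys)])
for lo,hi in((0,30),(70,100)):
    r=np.percentile(ys,[lo,hi]);m=(ys>=r[0])&(ys<=r[1]);print(q[m].mean(0),q[m][:,2].max())
target((385,332,180),-14.2)"
```

```text
time_s: 5.0
ee_pos: [421.1, 331.9, 173.2]
ee_rot: [[1.0, 0.028, -0.0], [0.028, -1.0, 0.0], [-0.0, -0.0, -1.0]]
ft_force: [-0.8, 0.0, -4.3]
finger_gap: 10.1
finger_force: 78.7
[523.08797196 333.85025967 196.73213893] 315.18566901795657
[475.36928251 332.51440627 196.3720039 ] 315.18566901795657
t 5.0 at [420.7 331.6 172.4] off [-35.7  -1.4  -7.6] dr [-0.     0.002 -1.295] rows 0.729738962499239 8.632691839032958 q [-1.21  0.48  0.59  1.92 -0.35  0.85 -1.98] gap 10.4 F [-0.5 -0.5 -5.4]
```

```bash
python3 -m pendant '{"offset":[[-20,0,-30],[-35,0,-30],[-35,0,-30],[-35,0,-30],[-35,0,-30],[-35,0,-30],[-35,0,-30],[-35,0,-30],[-35,0,-30],[-35,0,-30],[-35,0,-30],[-35,0,-30]],"dr":[[0,0,-0.12],[0,0,-0.24],[0,0,-0.36],[0,0,-0.48],[0,0,-0.6],[0,0,-0.72],[0,0,-0.84],[0,0,-0.96],[0,0,-1.08],[0,0,-1.2],[0,0,-1.295],[0,0,-1.295]],"jaw":[-1,-1,-1,-1,-1,-1,-1,-1,-1,-1,-1,-1]}'; python3 -c "
from h import *
target((405,-410,210),-14.2)"
```

```text
time_s: 6.25
ee_pos: [385.9, 330.1, 201.7]
ee_rot: [[0.245, 0.97, -0.002], [0.97, -0.245, -0.002], [-0.003, -0.002, -1.0]]
ft_force: [-0.3, 0.0, -3.6]
finger_gap: 10.2
finger_force: 79.0
t 6.2 at [385.9 330.1 201.7] off [-712.9  199.8   -6.6] dr [-0.002  0.003  0.   ] rows 14.80841745350499 0.022001716028757567 q [-1.07  0.34  0.33  1.95 -0.14  0.87 -0.91] gap 10.2 F [-0.3  0.  -3.6]
```

```bash
python3 -m pendant '{"offset":[[-20,6,-6],[-50,22,-6],[-85,40,-6],[-122,58,-6],[-160,76,-6],[-200,92,-6],[-240,106,-6],[-280,118,-6],[-320,129,-6],[-360,139,-6],[-400,149,-6],[-440,158,-6],[-480,166,-6],[-520,173,-6],[-560,180,-6],[-600,186,-6],[-640,192,-6],[-675,196,-6],[-700,199,-6],[-713,200,-6]],"dr":[[0,0,0],[0,0,0],[0,0,0],[0,0,0],[0,0,0],[0,0,0],[0,0,0],[0,0,0],[0,0,0],[0,0,0],[0,0,0],[0,0,0],[0,0,0],[0,0,0],[0,0,0],[0,0,0],[0,0,0],[0,0,0],[0,0,0],[0,0,0]],"jaw":[-1,-1,-1,-1,-1,-1,-1,-1,-1,-1,-1,-1,-1,-1,-1,-1,-1,-1,-1,-1]}'; python3 -c "
from h import *
c=snap('wrist','w3');cv2.imwrite('pics/w3.png',cv2.resize(c['img'],None,fx=1.4,fy=1.4,interpolation=2))
target((405,-410,210),-14.2)"
```

```text
time_s: 8.25
ee_pos: [403.5, -411.7, 208.8]
ee_rot: [[0.251, 0.968, -0.002], [0.968, -0.251, -0.001], [-0.001, -0.001, -1.0]]
ft_force: [-1.0, -0.6, -4.6]
finger_gap: 10.0
finger_force: 78.9
t 8.3 at [ 403.2 -412.7  209. ] off [ 3.  1. -1.] dr [-0.001  0.002 -0.006] rows 0.06712170846203132 0.04281504467416702 q [ 0.26  0.5   0.62  1.79 -0.34  0.97  0.77] gap 10.0 F [ 0.3 -3.1 -3.9]
```

View pics/w3.png

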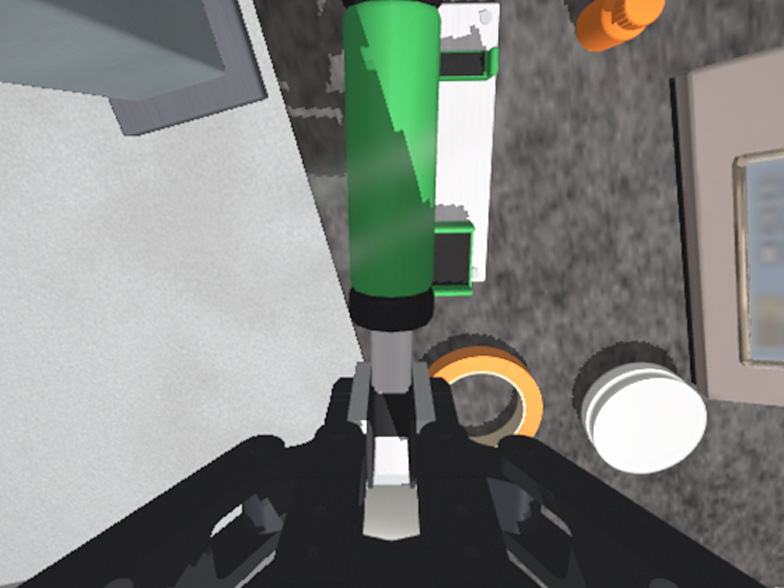

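The view shows the held roller, level, covering half the rest. Visible parts (at 1.4x): plate right corners (499,5) and (484,281), channel ribs at (455,227) and (455,292), fork around rows 50–78.

Run:
```python
from h import *
c=load('w3');a=load('top');s=.7143
for n,p,z in(('corner far',(499,5),6),('corner near',(484,281),6),('rib1 top',(455,228),28),('rib2 top',(455,291),28),('rib1 end',(471,228),28),('rib2end',(471,291),28),('pad',(452,258),20),('forkpad',(462,65),26),('fork post',(493,63),40)):
    u,v=p[0]*s-.14,p[1]*s-.14
    print(n,at(c,u,v).round(1),atz(c,u,v,z).round(1))
print('top')
f=lambda x,y:((x-355+.5)/5-.5+365,(y+.5)/5-.5+205)
for n,p,z in(('c TL',(402,54),6),('c BL',(378,165),6),('c TR',(752,141),6),('c BR',(732,250),6),('rib1a',(668,147),28),('rib1b',(658,206),28),('rib2a',(768,165),28),('rib2b',(757,224),28),('fork pt top',(485,78),40),('fork pt bot',(462,160),40)):
    print(n,at(a,*f(*p)).round(1),atz(a,*f(*p),z).round(1))
```

```text
corner far [ 511.8 -271.9    5.1] [ 511.6 -272.     6. ]
corner near [ 468.3 -456.9   -2.6] [ 467.2 -453.9    6. ]
rib1 top [ 452.  -402.9   28.3] [ 452.1 -402.9   28. ]
rib2 top [ 442.5 -448.6   27.6] [ 442.5 -448.5   28. ]
rib1 end [ 463.1 -405.9   26.9] [ 462.9 -405.7   28. ]
rib2end [ 454.  -452.    26.2] [ 453.9 -451.4   28. ]
pad [ 446.1 -425.8   20.2] [ 446.1 -425.8   20. ]
forkpad [ 478.  -302.5   25.7] [ 478.  -302.5   26. ]
fork post [ 494.4 -307.3   38.5] [ 494.  -307.4   40. ]
top
c TL [ 514.5 -271.4   -3.1] [ 513.  -269.2    6. ]
c BL [ 454.2 -256.4   -1.7] [ 453.4 -254.8    6. ]
c TR [ 468.4 -455.4    0.8] [ 467.8 -453.4    6. ]
c BR [ 410.7 -443.5   -4.3] [ 410.1 -439.5    6. ]
rib1a [ 462.9 -404.6   17.5] [ 461.8 -400.8   28. ]
rib1b [ 432.6 -400.4    9.9] [ 431.1 -394.1   28. ]
rib2a [ 453.  -452.8   26.3] [ 452.8 -452.1   28. ]
rib2b [ 422.3 -445.2   26.5] [ 422.2 -444.6   28. ]
fork pt top [ 495.9 -304.8   36.7] [ 495.5 -303.9   40. ]
fork pt bot [ 453.  -291.    38.1] [ 452.8 -290.5   40. ]
```

Run:
```python
from h import *
c=load('w3');s=env.read_state();R=s['ee_rot'];p=s['ee_pos']
print(c['img'][225:310:1,279].mean(1).astype(int))
for v in (236,279.5,280,300):
    q=at(c,279,v);print(v,(R.T@(q-p)).round(1),q.round(1), (R.T@(atz(c,279,v,p[2]+20)-p)).round(1))
w=load('w1');print([atz(w,280,v,24).round(1) for v in (147.5,166,178.5)])
target((455.7,-372,90),-13.6)
```

```text
[ 27  28  27  28  27  26  26  26  27  24  25  19  90 130 139 137 138 137
 137 138 137 138 138 138 137 138 137 137 137 138 138 136 137 137 137 137
 138 137 137 137 138 137 137 137 137 137 137 137 137 137 137 138 138 137
 141 111  53  24  24  27  27  28  27  25  27  25  26  27  26  24  25  23
  37  47  50  56  60  59  59  60  58  58  58  56  56]
236 [ 32.5   0.2 -26.1] [ 411.7 -381.2  235. ] [ 30.    0.2 -20.1]
279.5 [  9.8   0.3 -19.2] [ 406.  -403.3  228.2] [ 10.3   0.3 -20. ]
280 [  9.6   0.3 -19.2] [ 405.9 -403.5  228.3] [ 10.    0.3 -20. ]
300 [  0.3   0.3 -19.9] [ 403.6 -412.5  229. ] [  0.3   0.3 -20. ]
[array([451.6, 332.4,  24. ]), array([430.3, 332.3,  24. ]), array([415.5, 332.3,  24. ])]
t 8.3 at [ 403.2 -412.7  209. ] off [ 52.8  40.7 118.9] dr [-0.001  0.002 -0.016] rows 2.725756843061947 0.11050287737349808 q [ 0.26  0.5   0.62  1.79 -0.34  0.97  0.77] gap 10.0 F [ 0.3 -3.1 -3.9]
```

```bash
python3 -m pendant '{"offset":[[25,20,30],[51,41,60],[51,41,100],[51,41,130],[51,41,149],[51,41,149],[51,41,149]],"dr":[[0,0.002,-0.008],[0,0.002,-0.016],[0,0.002,-0.016],[0,0.002,-0.016],[0,0.002,-0.016],[0,0.002,-0.016],[0,0.002,-0.016]],"jaw":[-1,-1,-1,-1,-1,-1,-1]}'; python3 -c "
from h import *
target((455.3,-373.6,24),-13.6)
c=snap('scene','s2');crop(c,325,215,110,90,6,'pics/s2.png')"
```

```text
time_s: 9.0
ee_pos: [458.0, -369.0, 60.6]
ee_rot: [[0.23, 0.973, 0.0], [0.973, -0.23, 0.003], [0.002, -0.0, -1.0]]
ft_force: [0.2, -0.1, -3.4]
finger_gap: 10.0
finger_force: 78.8
t 9.0 at [ 458.  -369.    60.6] off [-5.2 -1.6 36.6] dr [-0.    -0.002  0.005] rows 0.7397555790517152 0.04028720544302 q [ 0.26  0.72  0.48  1.83 -0.49  0.71  0.78] gap 10.0 F [ 0.2 -0.1 -3.4]
```

View pics/s2.png

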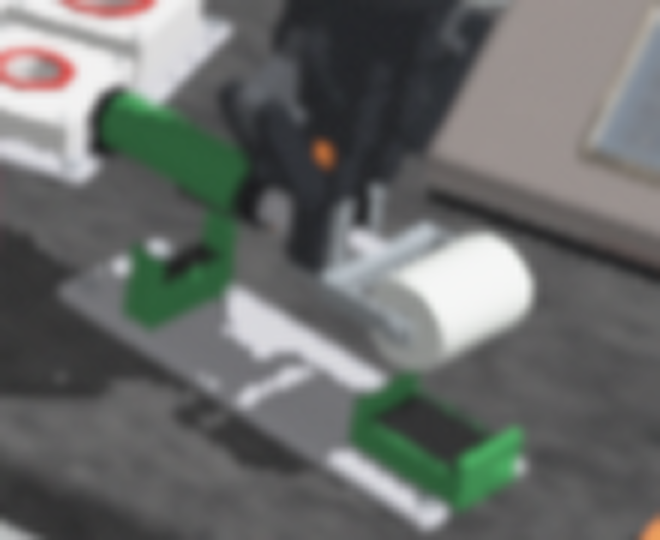

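The roller is level over the rest, head above the channel at (430,300) of the crop and handle above the fork.

```bash
python3 -m pendant '{"offset":[[-3,-1,0],[-5,-1.6,0],[-5,-1.6,5],[-5,-1.6,12],[-5,-1.6,15],[-5,-1.6,15]],"dr":[[0,-0.002,0.005],[0,-0.002,0.005],[0,-0.002,0.005],[0,-0.002,0.005],[0,-0.002,0.005],[0,-0.002,0.005]],"jaw":[-1,-1,-1,-1,-1,-1]}'; python3 -c "
from h import *
target((455.3,-373.6,24),-13.6)"
```

```text
time_s: 9.65
ee_pos: [454.7, -373.7, 44.4]
ee_rot: [[0.235, 0.972, -0.001], [0.972, -0.235, 0.001], [0.001, -0.001, -1.0]]
ft_force: [0.2, -0.1, -4.6]
finger_gap: 10.2
finger_force: 78.9
t 9.7 at [ 454.7 -373.7   44.4] off [ 0.3  0.6 20.4] dr [-0.001 -0.001  0.   ] rows 0.4085279062166181 0.010968172307814423 q [ 0.28  0.74  0.47  1.83 -0.5   0.69  0.79] gap 10.2 F [ 0.2 -0.1 -4.6]
```

```bash
python3 -m pendant '{"offset":[[0,0,5],[0,0,10],[0,0,14],[0,0,17],[0,0,19],[0,0,19]],"dr":[[0,0,0],[0,0,0],[0,0,0],[0,0,0],[0,0,0],[0,0,0]],"jaw":[-1,-1,-1,-1,-1,-1]}'
```

```text
time_s: 10.25
ee_pos: [455.1, -374.2, 26.0]
ee_rot: [[0.235, 0.972, -0.0], [0.972, -0.235, 0.0], [0.0, -0.0, -1.0]]
ft_force: [0.2, 0.5, -4.8]
finger_gap: 10.3
finger_force: 78.9
```

```bash
python3 -m pendant '{"offset":[[0,0,1],[0,0,2],[0,0,2.5],[0,0,2.5],[0,0,2.5],[0,0,2.5],[0,0,2.5],[0,0,2.5],[0,0,2.5],[0,0,-15],[0,0,-50],[0,0,-100],[0,0,-150],[0,0,-170],[0,0,-170]],"dr":[[0,0,0],[0,0,0],[0,0,0],[0,0,0],[0,0,0],[0,0,0],[0,0,0],[0,0,0],[0,0,0],[0,0,0],[0,0,0],[0,0,0],[0,0,0],[0,0,0],[0,0,0]],"jaw":[-1,-1,-1,-0.3,0.3,0.7,0.7,0.7,0.7,0.7,0.7,0.7,0.7,0.7,0.7]}'; python3 -c "
from h import *
c=snap('wrist','w4');d=snap('scene','s4')
o=np.zeros((600,800,3),np.uint8);o[:420,:]=cv2.resize(c['img'],(560,420))[:, :1].mean()*0
o[:420,:400]=c['img'][:,80:480];A=cv2.resize(d['img'][235:305,335:415],None,fx=5,fy=5,interpolation=2);o[:350,400:800]=A;cv2.imwrite('pics/w4.png',o)
target((430,-129.6,150),45)"
```

```text
time_s: 11.75
ee_pos: [456.8, -376.1, 201.2]
ee_rot: [[0.235, 0.972, 0.007], [0.972, -0.235, -0.004], [-0.002, 0.007, -1.0]]
ft_force: [-0.2, -0.7, 0.3]
finger_gap: 73.0
finger_force: 0.0
t 11.8 at [ 455.2 -374.1  197.1] off [231.7 -82.   47. ] dr [ 1.000e-03  0.000e+00 -1.022e+00] rows 5.005170071479974 6.815681570525189 q [ 0.17  0.53  0.6   1.76 -0.36  0.96  0.69] gap 72.6 F [-0.8 -1.1  0.2]
```

View pics/w4.png

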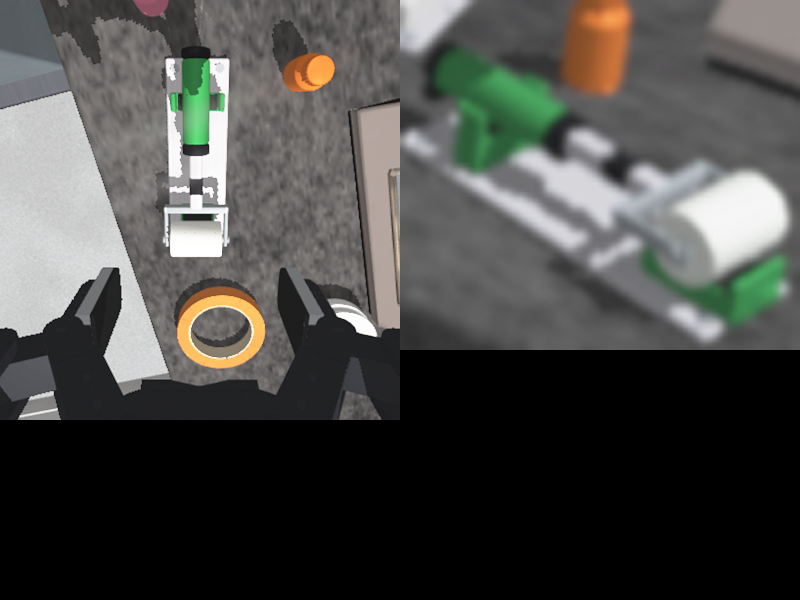

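Both views show the roller seated: head in the channel (195,238) and handle in the fork (196,102). I'll check its height numerically and go to look over the vials.

Run:
```python
from h import *
c=load('w4');x=np.array([-.235,-.972]);y=np.array([.972,-.235]);o=np.array([455.9,-371.1])
for n,p in(('band',(276,187)),('hmid',(276.5,110)),('hend',(276.5,70)),('head',(276,236))):
    q=np.median([at(c,p[0]+i,p[1]+j) for i in(-1,0,1) for j in(-1,0,1)],axis=0);print(n,q.round(1),((q[:2]-o)@x).round(1),((q[:2]-o)@y).round(1))
target((430,-20,240),-129)
```

```text
band [ 455.8 -374.    43.1] 2.8 0.6
hmid [ 472.5 -306.9   49.2] -66.3 1.1
hend [ 479.9 -276.4   49.4] -97.7 1.1
head [ 445.  -418.3   52.4] 48.5 0.5
t 11.8 at [ 455.2 -374.1  197.1] off [ 338.3 -107.6  -43. ] dr [ 1.000e-03 -1.000e-03  2.015e+00] rows 7.151605996123611 13.430143017275531 q [ 0.17  0.53  0.6   1.76 -0.36  0.96  0.69] gap 72.6 F [-0.8 -1.1  0.2]
```

```bash
python3 -m pendant '{"offset":[[20,-7,-43],[60,-20,-43],[100,-32,-43],[140,-45,-43],[180,-57,-43],[220,-70,-43],[260,-83,-43],[300,-95,-43],[325,-104,-43],[338,-108,-43],[338,-108,-43],[338,-108,-43],[338,-108,-43],[338,-108,-43],[338,-108,-43],[338,-108,-43]],"dr":[[0,0,0.14],[0,0,0.28],[0,0,0.42],[0,0,0.56],[0,0,0.7],[0,0,0.84],[0,0,0.98],[0,0,1.12],[0,0,1.26],[0,0,1.4],[0,0,1.54],[0,0,1.68],[0,0,1.82],[0,0,1.95],[0,0,2.015],[0,0,2.015]],"jaw":[0.7,0.7,0.7,0.7,0.7,0.7,0.7,0.7,0.7,0.7,0.7,0.7,0.7,0.7,0.7,0.7]}'; python3 -c "
from h import *
c=snap('wrist','w5');cv2.imwrite('pics/w5.png',cv2.resize(c['img'],None,fx=1.4,fy=1.4,interpolation=2))
target((430,-20,240),-129)
for k,p in dict(rs=(430.9,132.9,40),y=(420,45.2,70),b=(444.2,-43.3,40),rl=(429.7,-129.6,62),Hb=(646.7,-75.5,24),Hrl=(654.4,-153,32),Hy=(569.3,-83.5,32),Hrs=(577.6,-161.5,24)).items(): print(k,np.round(proj(c,p),1),np.round(np.array(proj(c,p))*1.4))"
```

```text
time_s: 13.45
ee_pos: [428.6, -20.3, 238.4]
ee_rot: [[0.777, -0.63, -0.002], [-0.63, -0.777, -0.001], [-0.001, 0.002, -1.0]]
ft_force: [0.4, 0.3, 0.4]
finger_gap: 72.7
finger_force: 0.0
t 13.5 at [428.7 -20.3 238.6] off [ 0.8 -1.1 -1.4] dr [0.002 0.001 0.001] rows 0.038965301466854806 0.01564825085191176 q [-1.03  0.26  1.14  2.12 -0.29  0.93 -1.97] gap 72.4 F [ 0.5 -1.1 -0.5]
rs [172.4 260.5] [241. 365.]
y [232.9 232.9] [326. 326.]
b [285.8 154.5] [400. 216.]
rl [369.2 111.9] [517. 157.]
Hb [173.3 -45.8] [243. -64.]
Hrl [ 230.9 -128.7] [ 323. -180.]
Hy [235.7  21.5] [330.  30.]
Hrs [295.8 -46. ] [414. -64.]
```

View pics/w5.png

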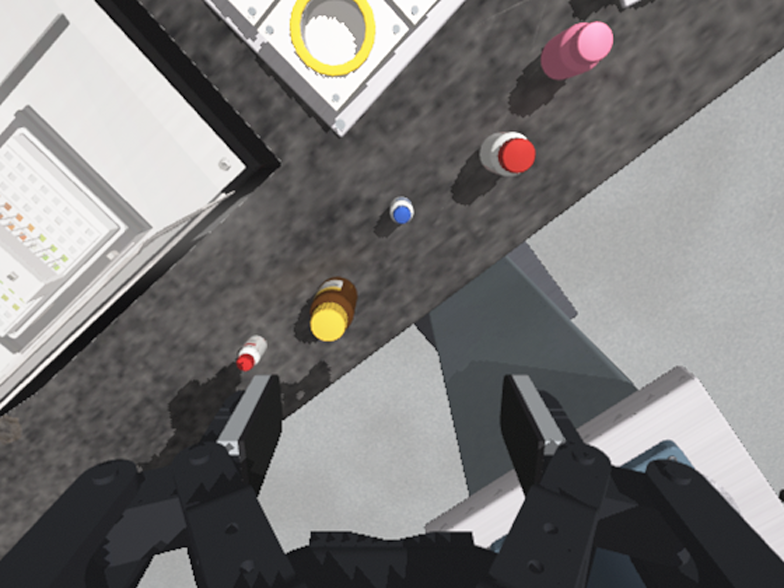

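Wrist view (1.4x): caps red small (246,362), yellow (328,322), blue (402,214), red large (517,154), pink look-alike (595,42); predictions from the top view agree to about 3 px.

Run:
```python
from h import *
from m import P,Z
c=load('w5');a=load('top')
for k,p in dict(rs=(246,362),y=(328,322),b=(402,214),rl=(517,154),Hy=(333,33)).items():
    p=(p[0]/1.4-.14,p[1]/1.4-.14)
    t,g=tri(a,P[k],c,p);print(k,'w',atz(c,*p,Z[k]).round(1),'top',atz(a,*P[k],Z[k]).round(1),'tri',t.round(1),g.round(1))
target((430,-129.5,120),-120)
```

```text
rs w [430.5 128.3  40. ] top [430.9 132.9  40. ] tri [430.3 133.2  33. ] 2.7
y w [421.7  42.1  70. ] top [420.1  45.2  70. ] tri [420.3  45.3  62.2] 1.1
b w [444.9 -45.4  40. ] top [444.1 -43.3  40. ] tri [444.4 -44.2  34.1] 1.7
rl w [ 431.2 -130.6   62. ] top [ 429.7 -129.5   62. ] tri [ 430.2 -130.7   57.6] 1.4
Hy w [566.9 -83.9  32. ] top [569.3 -83.5  32. ] tri [571.2 -84.3  17.8] 2.4
t 13.5 at [428.7 -20.3 238.6] off [ 69.7  83.9 118.7] dr [ 0.002  0.001 -0.156] rows 3.223533004952706 1.0399228252658945 q [-1.03  0.26  1.14  2.12 -0.29  0.93 -1.97] gap 72.4 F [ 0.5 -1.1 -0.5]
```

```bash
python3 -m pendant '{"offset":[[24,28,30],[48,56,70],[70,84,110],[70,84,130],[70,84,160],[70,84,190],[70,84,205],[70,84,211],[70,84,211],[70,84,211],[70,84,211],[70,84,211],[70,84,211],[70,84,211],[70,84,211],[70,84,211]],"dr":[[0,0,0],[0,0,0],[0,0,0],[0,0,0],[0,0,0],[0,0,0],[0,0,0],[0,0,0],[0,0,0],[0,0,0],[0,0,0],[0,0,0],[0,0,0],[0,0,0],[0,0,0],[0,0,0]],"jaw":[1,1,1,1,1,1,1,1,1,1,-1,-1,-1,-1,-1,-1]}' 50; python3 -c "
from h import *
target((430.4,-130,27),-129)"
```

```text
time_s: 15.1
ee_pos: [431.3, -129.7, 28.7]
ee_rot: [[0.777, -0.63, 0.001], [-0.63, -0.777, 0.0], [0.0, -0.001, -1.0]]
ft_force: [-1.0, -0.2, 5.0]
finger_gap: 28.2
finger_force: 48.8
t 15.1 at [ 431.3 -129.7   28.7] off [-0.5  0.8  1.7] dr [-0.001 -0.    -0.001] rows 0.03866534628342156 0.006113632770332155 q [-0.3   0.67  0.63  2.19 -0.82  0.52 -1.29] gap 28.2 F [-1.  -0.2  5. ]
```

```bash
python3 -m pendant '{"offset":[[0,0,-15],[0,0,-50],[0,0,-100],[0,0,-150],[10,-12,-161],[30,-35,-161],[55,-60,-161],[78,-85,-161],[88,-96,-161],[88,-96,-161],[88,-96,-161]],"dr":[[0,0,0],[0,0,0],[0,0,0],[0,0,0],[0,0,0],[0,0,0],[0,0,0],[0,0,0],[0,0,0],[0,0,0],[0,0,0]],"jaw":[-1,-1,-1,-1,-1,-1,-1,-1,-1,-1,-1]}'; python3 -c "
from h import *
c=snap('wrist','w6');cv2.imwrite('pics/w6.png',cv2.resize(c['img'],None,fx=1.4,fy=1.4,interpolation=2))
target((653.9,-153,110),-129)
for k,p in dict(Hb=(646.7,-75.5,24),Hrl=(654.4,-153,32),Hy=(569.3,-83.5,32),Hrs=(577.6,-161.5,24)).items(): print(k,np.round(np.array(proj(c,p))*1.4))"
```

```text
time_s: 16.2
ee_pos: [558.8, -110.9, 189.0]
ee_rot: [[0.777, -0.63, -0.001], [-0.63, -0.777, -0.0], [-0.001, 0.001, -1.0]]
ft_force: [-0.2, -0.6, 0.3]
finger_gap: 28.2
finger_force: 49.6
t 16.2 at [ 558.5 -111.   189.1] off [100.6 -27.6  79. ] dr [ 0.001  0.001 -0.002] rows 2.6168528542615968 0.013483241970822407 q [-0.52  0.61  0.9   1.83 -0.57  0.98 -1.63] gap 28.5 F [-0.5  0.7 -0.7]
Hb [262. 195.]
Hrl [344. 104.]
Hy [348. 279.]
Hrs [432. 194.]
```

View pics/w6.png

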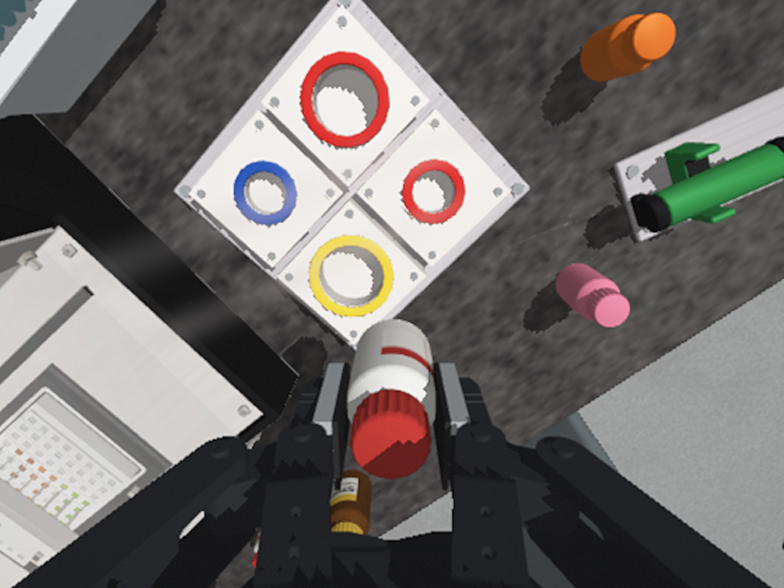

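The wrist view shows the collars red large (345,100), blue (265,191), red small (434,190), yellow (351,275). They agree with the top view to about 3 mm, so I use the average; the vial hangs upright.

```bash
python3 -m pendant '{"offset":[[25,-7,20],[60,-16,50],[90,-24,79],[102,-27,79],[102,-27,79],[102,-27,79],[102,-27,79]],"dr":[[0,0,0],[0,0,0],[0,0,0],[0,0,0],[0,0,0],[0,0,0],[0,0,0]],"jaw":[-1,-1,-1,-1,-1,-1,-1]}'; python3 -c "
from h import *
target((655,-154.5,40),-129)"
```

```text
time_s: 16.95
ee_pos: [655.4, -153.5, 111.2]
ee_rot: [[0.777, -0.63, 0.001], [-0.63, -0.777, 0.0], [0.0, -0.001, -1.0]]
ft_force: [-0.7, -0.2, -1.0]
finger_gap: 27.8
finger_force: 49.6
t 16.9 at [ 655.4 -153.5  111.2] off [ 0.3  1.  71.2] dr [-0.001 -0.    -0.001] rows 1.4250778066968837 0.007696700075560207 q [-0.32  0.85  0.78  1.59 -0.68  0.99 -1.58] gap 27.8 F [-0.7 -0.2 -1. ]
```

```bash
python3 -m pendant '{"offset":[[0,1,15],[0,1,30],[0,1,40],[0,1,48],[0,1,56],[0,1,64],[0,1,69],[0,1,69],[0,1,69]],"dr":[[0,0,0],[0,0,0],[0,0,0],[0,0,0],[0,0,0],[0,0,0],[0,0,0],[0,0,0],[0,0,0]],"jaw":[-1,-1,-1,-1,-1,-1,-1,-1,-1]}'; python3 -c "
from h import *
target((655,-154.5,40),-129)"
```

```text
time_s: 17.85
ee_pos: [655.6, -154.7, 41.5]
ee_rot: [[0.777, -0.63, 0.0], [-0.63, -0.777, -0.0], [0.0, -0.0, -1.0]]
ft_force: [0.6, -0.5, -0.9]
finger_gap: 28.4
finger_force: 49.6
t 17.9 at [ 655.6 -154.7   41.5] off [-0.6  0.3  1.5] dr [-0. -0. -0.] rows 0.03223060341157335 0.0039929848401107 q [-0.28  0.94  0.71  1.6  -0.75  0.89 -1.54] gap 28.4 F [ 0.6 -0.5 -0.9]
```

```bash
python3 -m pendant '{"offset":[[0,0,1],[0,0,2.5],[0,0,2.5],[0,0,2.5],[0,0,2.5],[0,0,2.5],[0,0,2.5],[0,0,-10],[0,0,-40],[0,0,-80],[0,0,-110],[0,0,-110]],"dr":[[0,0,0],[0,0,0],[0,0,0],[0,0,0],[0,0,0],[0,0,0],[0,0,0],[0,0,0],[0,0,0],[0,0,0],[0,0,0],[0,0,0]],"jaw":[-1,-1,-0.2,0,0.1,0.2,0.2,0.2,0.2,0.2,0.2,0.2]}'; python3 -c "
from h import *
target((444.5,-44.3,150),-129);target((444.5,-44.3,14),-129)"
```

```text
time_s: 19.05
ee_pos: [658.2, -156.3, 157.3]
ee_rot: [[0.777, -0.63, 0.008], [-0.63, -0.777, -0.002], [0.008, -0.003, -1.0]]
ft_force: [-0.6, -1.4, -0.0]
finger_gap: 51.2
finger_force: 0.0
t 19.1 at [ 658.2 -156.3  157.3] off [-236.6   47.7    5.2] dr [-0.003 -0.008 -0.001] rows 4.827788469032954 0.05788480220954721 q [-0.34  0.8   0.82  1.56 -0.65  1.05 -1.6 ] gap 51.2 F [-0.6 -1.4 -0. ]
t 19.1 at [ 658.2 -156.3  157.3] off [-237.6   48.2  141.2] dr [-0.003 -0.008 -0.001] rows 5.612053145677753 0.05788480220954721 q [-0.34  0.8   0.82  1.56 -0.65  1.05 -1.6 ] gap 51.2 F [-0.6 -1.4 -0. ]
```

```bash
python3 -m pendant '{"offset":[[-40,8,0],[-80,16,0],[-120,24,0],[-160,32,0],[-200,40,0],[-225,45,0],[-234,47,0],[-234,47,0],[-234,47,0]],"dr":[[0,0,0],[0,0,0],[0,0,0],[0,0,0],[0,0,0],[0,0,0],[0,0,0],[0,0,0],[0,0,0]],"jaw":[1,1,1,1,1,1,1,1,1]}'; python3 -c "
from h import *
target((444.5,-44.3,13.5),-129)
c=snap('wrist','w7')
hsv=cv2.cvtColor(c['img'],cv2.COLOR_BGR2HSV);d=c['range_z']
def blob(lo,hi,name,z):
    m=cv2.inRange(hsv,(lo,130,60),(hi,255,255));n,l,s,ce=cv2.connectedComponentsWithStats(m)
    for i in range(1,n):
        if s[i][4]>30: print(name,s[i][:],ce[i].round(1),atz(c,*ce[i],z).round(1),at(c,*ce[i]).round(1))
blob(100,125,'blue',38);blob(0,8,'red',55)"
```

```text
time_s: 19.95
ee_pos: [445.6, -44.1, 151.8]
ee_rot: [[0.777, -0.63, 0.002], [-0.63, -0.777, -0.0], [0.002, -0.001, -1.0]]
ft_force: [0.5, -0.3, 0.3]
finger_gap: 85.6
finger_force: 0.0
t 19.9 at [445.6 -44.1 151.8] off [ -1.    0.9 138.3] dr [-0.001 -0.002 -0.   ] rows 2.765790894879793 0.013749883685248317 q [-0.76  0.47  0.95  2.16 -0.55  0.77 -1.7 ] gap 85.6 F [ 0.5 -0.3  0.3]
blue [273 197  15  16 204] [280.  204.7] [444.9 -45.3  38. ] [445.2 -45.6  39.4]
```

```bash
python3 -m pendant '{"offset":[[0,1,40],[0,1,80],[0,1,110],[0,1,128],[0,1,136],[0,1,138],[0,1,138],[0,1,138],[0,1,138],[0,1,138],[0,1,138],[0,1,138],[0,1,138],[0,1,138],[0,1,138],[0,1,125],[0,1,90],[0,1,40],[0,1,0],[0,1,0]],"dr":[[0,0,0],[0,0,0],[0,0,0],[0,0,0],[0,0,0],[0,0,0],[0,0,0],[0,0,0],[0,0,0],[0,0,0],[0,0,0],[0,0,0],[0,0,0],[0,0,0],[0,0,0],[0,0,0],[0,0,0],[0,0,0],[0,0,0],[0,0,0]],"jaw":[1,1,1,1,1,1,1,-1,-1,-1,-1,-1,-1,-1,-1,-1,-1,-1,-1,-1]}' 40; python3 -c "
from h import *
c=snap('wrist','w8');print(c['img'][200:420,280].mean(1).astype(int)[::6])
hsv=cv2.cvtColor(c['img'],cv2.COLOR_BGR2HSV)
s=env.read_state();R=s['ee_rot']
m=cv2.inRange(hsv,(100,130,60),(125,255,255));n,l,st,ce=cv2.connectedComponentsWithStats(m)
for i in range(1,n):
    if st[i][4]>30: print(st[i],ce[i],(R.T@(at(c,*ce[i])-s['ee_pos'])).round(1))
target((647.2,-77,120),-129)"
```

```text
time_s: 22.0
ee_pos: [446.3, -44.7, 155.1]
ee_rot: [[0.777, -0.63, 0.007], [-0.63, -0.777, 0.001], [0.005, -0.005, -1.0]]
ft_force: [1.3, -0.2, -1.2]
finger_gap: 16.2
finger_force: 39.1
[ 93 101  90  87  80  90  78  83 195 196 194 196 236 246  93  99 137 131
  86  66 169 170 172 172 172 164 170 173 168 168 169  22  29  40  39  39
  39]
[270 262  27  10  59] [282.01694915 264.3559322 ] [11.4  1.8 -8.6]
[263 283  33  35 893] [279.04591265 300.24076148] [  5.2   0.5 -27.7]
t 22.1 at [445.  -44.1 153.1] off [ 177.8 -101.5   33.9] dr [-0.004 -0.003  0.   ] rows 4.1505483740543605 0.030684336356132345 q [-0.76  0.47  0.96  2.16 -0.56  0.77 -1.69] gap 16.1 F [-1.  -0.8  0.7]
```

```bash
python3 -m pendant '{"offset":[[25,0,0],[50,0,0],[72,-2,0],[95,-24,0],[120,-48,0],[145,-72,0],[165,-90,0],[178,-101,10],[178,-101,30],[178,-101,34],[178,-101,34],[178,-101,34]],"dr":[[0,0,0],[0,0,0],[0,0,0],[0,0,0],[0,0,0],[0,0,0],[0,0,0],[0,0,0],[0,0,0],[0,0,0],[0,0,0],[0,0,0]],"jaw":[-1,-1,-1,-1,-1,-1,-1,-1,-1,-1,-1,-1]}'; python3 -c "
from h import *
target((647.2,-77,26.5),-129)"
```

```text
time_s: 23.25
ee_pos: [645.0, -78.4, 117.4]
ee_rot: [[0.776, -0.63, -0.0], [-0.63, -0.776, 0.0], [-0.0, 0.0, -1.0]]
ft_force: [-0.5, 0.0, -1.2]
finger_gap: 16.4
finger_force: 39.1
t 23.2 at [645.  -78.4 117.4] off [ 0.9 -2.5 90.9] dr [ 0.     0.    -0.001] rows 1.8188422694860393 0.007839843630976305 q [-0.46  0.82  0.8   1.65 -0.68  0.97 -1.67] gap 16.4 F [-0.5  0.  -1.2]
```

```bash
python3 -m pendant '{"offset":[[1,-2.5,20],[1,-2.5,40],[1,-2.5,55],[1,-2.5,65],[1,-2.5,75],[1,-2.5,82],[1,-2.5,88],[1,-2.5,89],[1,-2.5,89]],"dr":[[0,0,0],[0,0,0],[0,0,0],[0,0,0],[0,0,0],[0,0,0],[0,0,0],[0,0,0],[0,0,0]],"jaw":[-1,-1,-1,-1,-1,-1,-1,-1,-1]}'; python3 -c "
from h import *
target((647.2,-77,26.5),-129)"
```

```text
time_s: 24.15
ee_pos: [647.8, -76.9, 28.5]
ee_rot: [[0.777, -0.63, 0.0], [-0.63, -0.777, -0.0], [0.0, -0.0, -1.0]]
ft_force: [0.1, -0.1, -0.0]
finger_gap: 16.1
finger_force: 39.1
t 24.1 at [647.8 -76.9  28.5] off [-0.4  0.5  2. ] dr [-0.    -0.    -0.001] rows 0.04122115397994094 0.004201976096600102 q [-0.41  0.93  0.71  1.67 -0.77  0.84 -1.61] gap 16.1 F [ 0.1 -0.1 -0. ]
```

```bash
python3 -m pendant '{"offset":[[0,0,1],[0,0,2],[0,0,2],[0,0,2],[0,0,2],[0,0,2],[0,0,2],[0,0,-10],[0,0,-40],[0,0,-80],[0,0,-120],[0,0,-125],[0,0,-125],[0,0,-125]],"dr":[[0,0,0],[0,0,0],[0,0,0],[0,0,0],[0,0,0],[0,0,0],[0,0,0],[0,0,0],[0,0,0],[0,0,0],[0,0,0],[0,0,0],[0,0,0],[0,0,0]],"jaw":[-1,-1,-0.5,-0.35,-0.25,-0.2,-0.2,-0.2,-0.2,-0.2,-0.2,-0.2,-0.2,-0.2]}'; python3 -c "
from h import *
c=snap('top','t8')
for k,p in (('Hb',(647,-76,50)),('Hrl',(655,-154,72))):
    u,v=proj(c,p);print(k,u,v)
crop(c,270,140,90,75,8,'pics/t8.png')
target((421,43.7,150),-105);target((500,-60,150),-129)"
```

```text
time_s: 25.55
ee_pos: [647.0, -76.3, 152.5]
ee_rot: [[0.777, -0.63, -0.001], [-0.63, -0.777, 0.001], [-0.001, 0.0, -1.0]]
ft_force: [-1.0, -0.3, 0.0]
finger_gap: 34.0
finger_force: 0.0
Hb 302.50161532760194 161.76008755845913
Hrl 333.27869691325793 156.55257222780023
t 25.6 at [646.8 -76.3 152. ] off [-251.    48.9    2.6] dr [ 0.001  0.002 -0.419] rows 5.113876894776125 2.7951499580429324 q [-0.48  0.78  0.83  1.63 -0.65  1.03 -1.7 ] gap 34.1 F [0.2 0.3 0.4]
t 25.6 at [646.8 -76.3 152. ] off [-124.3   79.7    2.3] dr [ 0.001  0.002 -0.   ] rows 2.953532123836398 0.015371742776293697 q [-0.48  0.78  0.83  1.63 -0.65  1.03 -1.7 ] gap 34.1 F [0.2 0.3 0.4]
```

View pics/t8.png

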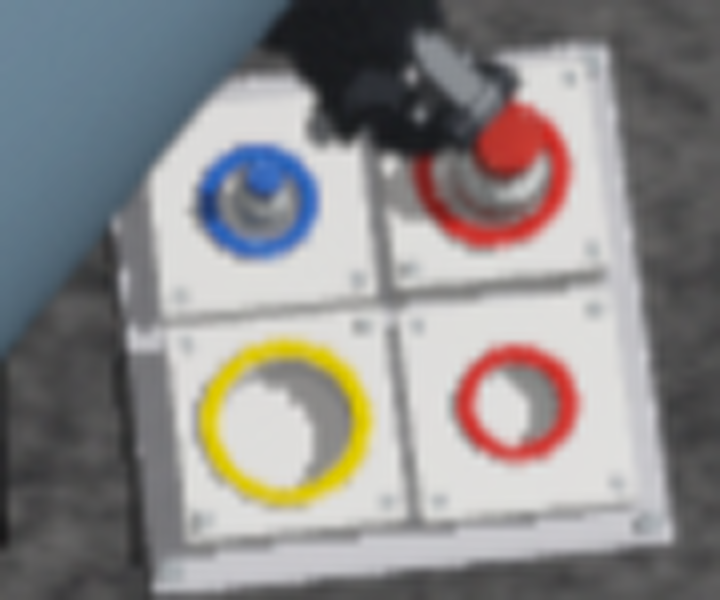

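The crop shows the blue cap (266,180) inside the blue collar and the red cap (508,140) in the large red one, both where seated vials should project.

```bash
python3 -m pendant '{"offset":[[-30,29,0],[-60,58,0],[-90,87,0],[-121,116,0],[-155,100,0],[-190,83,0],[-220,66,0],[-245,52,0],[-251,49,0],[-251,49,0],[-251,49,0],[-251,49,0]],"dr":[[0,0,0],[0,0,-0.06],[0,0,-0.12],[0,0,-0.18],[0,0,-0.25],[0,0,-0.31],[0,0,-0.37],[0,0,-0.419],[0,0,-0.419],[0,0,-0.419],[0,0,-0.419],[0,0,-0.419]],"jaw":[1,1,1,1,1,1,1,1,1,1,1,1]}' 60; python3 -c "
from h import *
c=snap('wrist','w9')
hsv=cv2.cvtColor(c['img'],cv2.COLOR_BGR2HSV)
def blob(lo,hi,name,z):
    m=cv2.inRange(hsv,(lo,130,60),(hi,255,255));n,l,s,ce=cv2.connectedComponentsWithStats(m)
    for i in range(1,n):
        if s[i][4]>60: print(name,s[i][:],ce[i].round(1),atz(c,*ce[i],z).round(1),at(c,*ce[i]).round(1))
blob(20,35,'yellow',68);blob(0,6,'red',37)
target((421,43.7,29),-105)"
```

```text
time_s: 26.8
ee_pos: [422.3, 41.8, 153.2]
ee_rot: [[0.965, -0.262, 0.0], [-0.262, -0.965, -0.001], [0.001, 0.001, -1.0]]
ft_force: [-0.5, -0.2, -0.2]
finger_gap: 85.2
finger_force: 0.0
yellow [ 257  198   37   39 1097] [275.1 216.9] [422.3  43.9  68. ] [422.4  43.9  68.3]
red [163 213  18  16 220] [171.8 220.4] [430.9 130.9  37. ] [431.7 129.6  40. ]
t 26.9 at [422.2  41.9 153.2] off [ -1.7  -1.5 124.2] dr [ 0.001 -0.    -0.003] rows 2.485273801683389 0.019634314759217834 q [-0.93  0.38  0.87  2.21 -0.45  0.73 -1.58] gap 85.3 F [1.  0.2 0.2]
```

```bash
python3 -m pendant '{"offset":[[-1,-2,30],[-1,-2,70],[-1,-2,100],[-1,-2,116],[-1,-2,122],[-1,-2,123],[-1,-2,123],[-1,-2,123],[-1,-2,123],[-1,-2,123],[-1,-2,123],[-1,-2,123],[-1,-2,110],[-1,-2,75],[-1,-2,30],[-1,-2,0],[-1,-2,0],[-1,-2,0]],"dr":[[0,0,0],[0,0,0],[0,0,0],[0,0,0],[0,0,0],[0,0,0],[0,0,0],[0,0,0],[0,0,0],[0,0,0],[0,0,0],[0,0,0],[0,0,0],[0,0,0],[0,0,0],[0,0,0],[0,0,0],[0,0,0]],"jaw":[1,1,1,1,1,1,-1,-1,-1,-1,-1,-1,-1,-1,-1,-1,-1,-1]}' 60; python3 -c "
from h import *
target((480,-90,153),-129);target((570,-85,110),-129)"
```

```text
time_s: 28.65
ee_pos: [421.5, 46.0, 153.6]
ee_rot: [[0.966, -0.258, 0.001], [-0.258, -0.966, 0.001], [0.001, -0.002, -1.0]]
ft_force: [-0.5, 0.0, -0.2]
finger_gap: 32.1
finger_force: 59.7
t 28.6 at [421.5  46.  153.6] off [ 91.7 116.3   0.5] dr [-0.002 -0.     0.42 ] rows 2.9619666984091206 2.7967299999957587 q [-0.94  0.39  0.89  2.21 -0.46  0.73 -1.58] gap 32.1 F [-0.5  0.  -0.2]
t 28.6 at [421.5  46.  153.6] off [177.3  88.3  43.6] dr [-0.002 -0.     0.42 ] rows 4.056102524543323 2.7967299999957587 q [-0.94  0.39  0.89  2.21 -0.46  0.73 -1.58] gap 32.1 F [-0.5  0.  -0.2]
```

```bash
python3 -m pendant '{"offset":[[15,20,0],[35,45,0],[58,75,0],[80,102,0],[92,116,0],[115,108,0],[140,100,0],[165,92,10],[177,88,30],[177,88,44],[177,88,44],[177,88,44],[177,88,44]],"dr":[[0,0,0.05],[0,0,0.12],[0,0,0.2],[0,0,0.28],[0,0,0.35],[0,0,0.42],[0,0,0.42],[0,0,0.42],[0,0,0.42],[0,0,0.42],[0,0,0.42],[0,0,0.42],[0,0,0.42]],"jaw":[-1,-1,-1,-1,-1,-1,-1,-1,-1,-1,-1,-1,-1]}'; python3 -c "
from h import *
target((570,-85,40.5),-129)"
```

```text
time_s: 29.95
ee_pos: [569.1, -85.9, 109.8]
ee_rot: [[0.776, -0.631, 0.0], [-0.631, -0.776, 0.0], [0.0, -0.0, -1.0]]
ft_force: [0.5, -0.2, -1.1]
finger_gap: 32.6
finger_force: 59.6
t 29.9 at [569.1 -85.9 109.8] off [ 0.2 -1.3 69.3] dr [-0.    -0.    -0.002] rows 1.386362107949914 0.016497566846856885 q [-0.51  0.73  0.82  1.86 -0.7   0.86 -1.59] gap 32.6 F [ 0.5 -0.2 -1.1]
```

```bash
python3 -m pendant '{"offset":[[0,-1,15],[0,-1,30],[0,-1,42],[0,-1,52],[0,-1,60],[0,-1,66],[0,-1,67],[0,-1,67]],"dr":[[0,0,0],[0,0,0],[0,0,0],[0,0,0],[0,0,0],[0,0,0],[0,0,0],[0,0,0]],"jaw":[-1,-1,-1,-1,-1,-1,-1,-1]}'; python3 -c "
from h import *
target((570,-85,40.5),-129)"
```

```text
time_s: 30.75
ee_pos: [570.3, -84.9, 42.3]
ee_rot: [[0.776, -0.631, 0.0], [-0.631, -0.776, -0.0], [0.0, 0.0, -1.0]]
ft_force: [-0.5, 0.2, -1.7]
finger_gap: 32.2
finger_force: 59.6
t 30.8 at [570.3 -84.9  42.3] off [-0.1  0.3  1.8] dr [ 0.    -0.    -0.002] rows 0.03655433214791793 0.010739388372454032 q [-0.45  0.82  0.73  1.88 -0.79  0.76 -1.52] gap 32.2 F [-0.5  0.2 -1.7]
```

```bash
python3 -m pendant '{"offset":[[0,0,1],[0,0,1.5],[0,0,1.5],[0,0,1.5],[0,0,1.5],[0,0,1.5],[0,0,1.5],[0,0,-10],[0,0,-40],[0,0,-80],[0,0,-110],[0,0,-110],[0,0,-110],[0,0,-110]],"dr":[[0,0,0],[0,0,0],[0,0,0],[0,0,0],[0,0,0],[0,0,0],[0,0,0],[0,0,0],[0,0,0],[0,0,0],[0,0,0],[0,0,0],[0,0,0],[0,0,0]],"jaw":[-1,-1,-0.2,0,0.1,0.25,0.25,0.25,0.25,0.25,0.25,0.25,0.25,0.25]}'; python3 -c "
from h import *
target((480,-90,150),-129);target((430.8,131,150),-105)"
```

```text
time_s: 32.15
ee_pos: [569.5, -84.3, 151.6]
ee_rot: [[0.776, -0.63, -0.001], [-0.63, -0.776, 0.0], [-0.001, 0.001, -1.0]]
ft_force: [-0.7, -0.6, -0.2]
finger_gap: 53.2
finger_force: 0.0
t 32.1 at [569.5 -84.3 151.6] off [-65.9  60.8   1.7] dr [ 0.001  0.001 -0.001] rows 1.7934725542515648 0.01333262149627683 q [-0.55  0.68  0.88  1.84 -0.64  0.94 -1.63] gap 53.2 F [-0.7 -0.6 -0.2]
t 32.1 at [569.5 -84.3 151.6] off [-243.4  -79.7    1.9] dr [ 0.     0.001 -0.42 ] rows 5.1223830518853095 2.8014085500601134 q [-0.55  0.68  0.88  1.84 -0.64  0.94 -1.63] gap 53.2 F [-0.7 -0.6 -0.2]
```

```bash
python3 -m pendant '{"offset":[[-25,23,0],[-50,46,0],[-66,61,0],[-95,38,0],[-125,14,0],[-155,-9,0],[-185,-33,0],[-215,-57,0],[-235,-73,0],[-243,-80,0],[-243,-80,0],[-243,-80,0]],"dr":[[0,0,0],[0,0,0],[0,0,0],[0,0,0],[0,0,0],[0,0,0],[0,0,0],[0,0,0],[0,0,0],[0,0,0],[0,0,0],[0,0,0]],"jaw":[1,1,1,1,1,1,1,1,1,1,1,1]}' 40; python3 -c "
from h import *
c=snap('wrist','w10')
hsv=cv2.cvtColor(c['img'],cv2.COLOR_BGR2HSV)
def blob(lo,hi,name,z):
    m=cv2.inRange(hsv,(lo,130,60),(hi,255,255));n,l,s,ce=cv2.connectedComponentsWithStats(m)
    for i in range(1,n):
        if s[i][4]>60: print(name,s[i][:],ce[i].round(1),atz(c,*ce[i],z).round(1),at(c,*ce[i]).round(1))
blob(0,6,'red',38)
target((430.8,131,14),-129)"
```

```text
time_s: 33.35
ee_pos: [432.1, 129.2, 152.1]
ee_rot: [[0.775, -0.631, -0.0], [-0.631, -0.775, -0.001], [0.001, 0.001, -1.0]]
ft_force: [0.4, -0.4, 1.1]
finger_gap: 85.2
finger_force: 0.0
red [269 199  16  17 214] [276.8 206.9] [431.2 131.3  38. ] [431.3 131.2  38.5]
t 33.4 at [432.2 128.9 152.2] off [ -2.5  -0.8 138.2] dr [ 0.001 -0.001 -0.004] rows 2.7649694442522037 0.025917344493376526 q [-1.17  0.5   1.    2.15 -0.6   0.8  -2.05] gap 85.4 F [ 0.1 -0.1 -0.2]
```

```bash
python3 -m pendant '{"offset":[[-2.4,-1,40],[-2.4,-1,80],[-2.4,-1,110],[-2.4,-1,128],[-2.4,-1,136],[-2.4,-1,138],[-2.4,-1,138],[-2.4,-1,138],[-2.4,-1,138],[-2.4,-1,138],[-2.4,-1,138],[-2.4,-1,138],[-2.4,-1,138],[-2.4,-1,138],[-2.4,-1,138],[-2.4,-1,125],[-2.4,-1,90],[-2.4,-1,40],[-2.4,-1,0],[-2.4,-1,0]],"dr":[[0,0,0],[0,0,0],[0,0,0],[0,0,0],[0,0,0],[0,0,0],[0,0,0],[0,0,0],[0,0,0],[0,0,0],[0,0,0],[0,0,0],[0,0,0],[0,0,0],[0,0,0],[0,0,0],[0,0,0],[0,0,0],[0,0,0],[0,0,0]],"jaw":[1,1,1,1,1,1,1,-1,-1,-1,-1,-1,-1,-1,-1,-1,-1,-1,-1,-1]}' 40; python3 -c "
from h import *
c=snap('wrist','w11')
target((440,-100,150),-129);target((578.1,-163,120),-129)"
```

```text
time_s: 35.4
ee_pos: [433.4, 133.6, 156.0]
ee_rot: [[0.776, -0.63, 0.006], [-0.63, -0.776, 0.003], [0.003, -0.007, -1.0]]
ft_force: [-0.2, 0.2, 1.0]
finger_gap: 16.5
finger_force: 39.1
t 35.5 at [432.  133.8 154. ] off [153.4 176.5   3.4] dr [-0.004 -0.001 -0.001] rows 4.678481661691864 0.02951492572994544 q [-1.19  0.5   1.    2.15 -0.6   0.8  -2.05] gap 16.2 F [-1.1 -0.2 -0.8]
t 35.5 at [432.  133.8 154. ] off [300.3 138.6  33.8] dr [-0.004 -0.001 -0.001] rows 6.6501501604370095 0.02951492572994544 q [-1.19  0.5   1.    2.15 -0.6   0.8  -2.05] gap 16.2 F [-1.1 -0.2 -0.8]
```

```bash
python3 -m pendant '{"offset":[[20,23,0],[50,57,0],[80,92,0],[110,126,0],[135,155,0],[153,176,0],[180,170,0],[210,162,0],[240,154,0],[270,146,0],[290,141,10],[300,138.6,30],[300,138.6,34],[300,138.6,34],[300,138.6,34]],"dr":[[0,0,0],[0,0,0],[0,0,0],[0,0,0],[0,0,0],[0,0,0],[0,0,0],[0,0,0],[0,0,0],[0,0,0],[0,0,0],[0,0,0],[0,0,0],[0,0,0],[0,0,0]],"jaw":[-1,-1,-1,-1,-1,-1,-1,-1,-1,-1,-1,-1,-1,-1,-1]}'; python3 -c "
from h import *
target((578.1,-163,26.5),-129)"
```

```text
time_s: 36.95
ee_pos: [575.4, -163.7, 118.2]
ee_rot: [[0.776, -0.631, -0.001], [-0.631, -0.776, 0.0], [-0.001, 0.0, -1.0]]
ft_force: [-0.1, -0.2, 0.3]
finger_gap: 16.3
finger_force: 39.2
t 37.0 at [ 575.4 -163.7  118.2] off [ 1.8 -2.3 91.7] dr [ 0.     0.001 -0.002] rows 1.8350603755282 0.014538618046922353 q [-0.36  0.75  0.82  1.8  -0.68  0.91 -1.48] gap 16.3 F [-0.1 -0.2  0.3]
```

```bash
python3 -m pendant '{"offset":[[2,-2,20],[2,-2,40],[2,-2,55],[2,-2,65],[2,-2,75],[2,-2,82],[2,-2,88],[2,-2,90],[2,-2,90]],"dr":[[0,0,0],[0,0,0],[0,0,0],[0,0,0],[0,0,0],[0,0,0],[0,0,0],[0,0,0],[0,0,0]],"jaw":[-1,-1,-1,-1,-1,-1,-1,-1,-1]}'; python3 -c "
from h import *
target((578.1,-163,26.5),-129)"
```

```text
time_s: 37.85
ee_pos: [579.1, -163.7, 28.3]
ee_rot: [[0.776, -0.631, 0.0], [-0.631, -0.776, -0.0], [0.0, -0.0, -1.0]]
ft_force: [-0.1, -0.3, -1.2]
finger_gap: 16.3
finger_force: 39.2
t 37.9 at [ 579.1 -163.7   28.3] off [-1.2  0.1  1.8] dr [-0.    -0.    -0.002] rows 0.04272411260757954 0.010514564204090764 q [-0.29  0.87  0.71  1.81 -0.79  0.77 -1.41] gap 16.3 F [-0.1 -0.3 -1.2]
```

Release, rise, then retreat toward the start side for a final look.

```bash
python3 -m pendant '{"offset":[[-1,0,1],[-1,0,2],[-1,0,2],[-1,0,2],[-1,0,2],[-1,0,2],[-1,0,2],[-1,0,-10],[-1,0,-40],[-1,0,-80],[-1,0,-120],[-1,0,-160],[-40,30,-170],[-70,55,-170],[-100,80,-170],[-125,105,-170],[-125,105,-170],[-125,105,-170]],"dr":[[0,0,0],[0,0,0],[0,0,0],[0,0,0],[0,0,0],[0,0,0],[0,0,0],[0,0,0],[0,0,0],[0,0,0],[0,0,0],[0,0,0],[0,0,0],[0,0,0],[0,0,0],[0,0,0],[0,0,0],[0,0,0]],"jaw":[-1,-1,-0.5,-0.35,-0.25,-0.2,-0.2,-0.2,-0.2,-0.2,-0.2,-0.2,-0.2,-0.2,-0.2,-0.2,-0.2,-0.2]}'; python3 -c "
from h import *
c=snap('wrist','w12');d=snap('scene','s12')
o=np.zeros((600,800,3),np.uint8)
o[:420,:560]=c['img']
A=cv2.resize(d['img'][195:255,290:410],None,fx=4,fy=4,interpolation=2);o[360:600,320:800]=A
cv2.imwrite('pics/w12.png',o)
for k,p in dict(Hb=(647,-76.5,50),Hrl=(655,-154,72),Hy=(570,-84.5,80),Hrs=(578,-163,50)).items():
    print(k,np.round(proj(c,p),1),'scene',np.round(proj(d,p),1))"
```

```text
time_s: 39.65
ee_pos: [416.0, -166.1, 199.0]
ee_rot: [[0.776, -0.631, 0.002], [-0.631, -0.776, 0.001], [0.001, -0.002, -1.0]]
ft_force: [0.8, -0.1, 0.0]
finger_gap: 34.0
finger_force: 0.0
Hb [ 7.9 43.3] scene [319.1 200.5]
Hrl [ 42.8 -51.5] scene [343.6 200.3]
Hy [ 67.7 116.9] scene [306.7 200.6]
Hrs [146.9  42.2] scene [331.1 217.6]
```

View pics/w12.png

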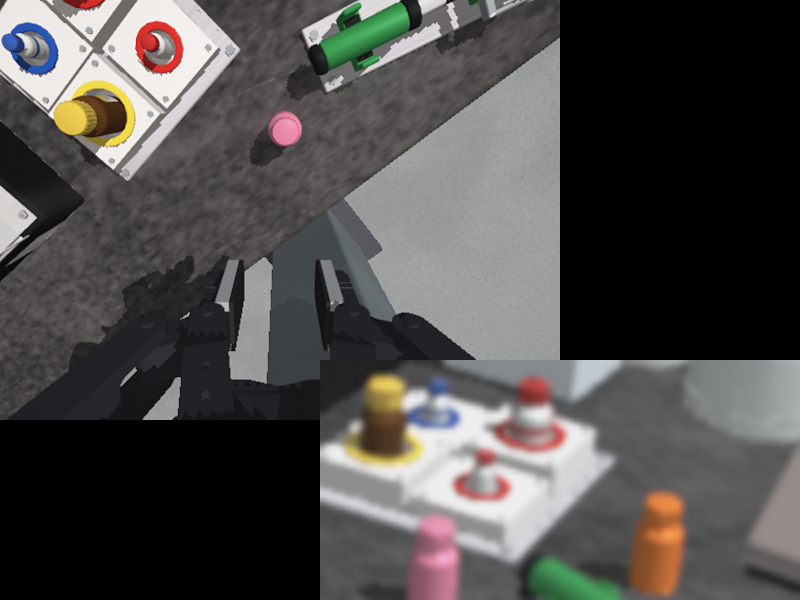

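All four vials stand upright inside their collars: yellow (100,115), blue (28,45), small red (158,44), and large red at the top edge. All four also show in the scene crop at seated height. The roller lies in its rest, and nothing touches the gripper.

```bash
python3 -c "
from rig import env
print(env.hand_in())"
```

```text
the job is handed in; nothing more can be done
None
```

I handed the job in at about 40 s of the 147 s allowed, with all four vials standing in their matching holders and the roller lying in its rest as far as my final pictures and measurements show; the hand-in returned no verdict.

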